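# Swing the white frame moulding into line

### The arm

A 6-joint arm with a two-finger parallel gripper is mounted at the origin on the work surface. World frame = base frame: x ahead of the robot, y to its left, z up, the work surface at z = 0. Lengths are in m, angles in rad, forces in N, time in s.
With the tool pointing down it reaches from about 0.325 to 0.9 m from the base axis. Payload 3.5 kg.
Tool frame: the origin (TCP) lies at the very end of the fingers, on their centre line; the grasp point (between the pads) lies 19 mm behind it (r.grip_depth is the distance from the TCP to the grasp point, in m); x points along the fingers, z is the direction in which the jaws open and shut, and the axes are right-handed (so a half turn about x gives the same grasp; the last joint's range is limited). The gripper opens to 85 mm and grips with 20 to 120 N. Pads are 22 mm wide; open, the fingers measure 114 mm over their backs; the gripper's body (76 mm by 85 mm) begins 54 mm behind the grasp point. The pads swing forward as they close: fully open they stand 13 mm farther back than shut.
Start: joints at [1.056, 0.276, -0.026, 1.268, 0, 1.467], TCP at [0.25, 0.573, 0.231] pointing down, gripper open.
Joint ranges: [-3.12, 3.12], [-0.85, 1.88], [-1.08, 1.24], [-1.95, 2.15], [-1.57, 1.53], [-3.14, 3.14]. Speed limits (rad/s): [2.57, 2.57, 3.14, 3.14, 3.14, 3.14].

### API

Orientations are given as a rotation vector (axis times angle).
In Python, from cell import r, jaws, kinematics, optics, close_job, nets, sensors gives the robot as it stands. The module is installed in compiled form; this text tells all that it offers. Calls block until the motion is done:
- r.move_ptp(position, orientation): joint-space move of the TCP to a pose.
- r.line_to(position, max_speed=0.15, attitude=None, force_limit=None): straight line of the TCP; attitude=None keeps the orientation; max_speed is the mean speed in m/s. With force_limit (N) it stops when the force on the tool has changed by that much, and returns True; else False.
- r.move_j(angles): joint-space move.
- jaws.set_gripper(opening): finger opening in m; the grip force is fixed at half the most; returns when the fingers have stopped.
- r.pause(seconds).
- kinematics.solve_ik(position, orientation): joint angles nearest the present ones, or None.
- optics.capture(name): name is "side" or "top" or "wrist"; returns a dict with "pixels" (400x640x3 uint8, red, green, blue), "range_z" (400x640 float32, m along the optical axis (not along the pixel's ray), 0 where there is no reading), "fx", "fy", "cx", "cy" (pixels), "k1" (the pictures are not rectified: a ray, as slopes to the right and down, at radius r is drawn at 1 + k1 r^2 times it, then the intrinsics apply), "T" (4x4, takes a point from camera to world coordinates). Camera axes: x right, y up, looking along -z (the intrinsics and any distortion apply to the point x, -y, -z); pixel columns grow to the right and rows downward; lengths in m; the calibration is good to about 2 mm. A picture is of the moment at which its call begins.
A pose or a line that the arm cannot do raises r.Unreachable and nothing moves.
- close_job(): hands the job in, once; it reports no verdict.
Trained networks look in a picture, given as the dict that the camera call returned (one of the last four; its "shot" number tells which), for a name from the list of things; names that differ only in an ending like _2 or _b are one class to them, and where a whole thing is asked for, a point or a joint stands for the part that bears it (a point fixed in the world has none). Each returns a list of dicts, best first, with "score" (0 to 1); they miss things now and then, are a little off and sometimes report something else, mostly with a low value. They report only what shows in the picture. A call takes as long as a camera call. They do not tell look-alikes from the thing itself.
- nets.masks_of(picture, label): "region" (400x640 bool, what is visible of it) and "point" ([row, column] in pixels, amid what is visible of it).
- nets.mark_of(picture, label): "point" ([row, column] in pixels: a listed point, or the origin of a listed thing).
Readings, each from a call of its own:
- sensors.current_clock(): time.
- sensors.current_joint_positions(): joint angles.
- sensors.current_joint_velocities(): joint speeds.
- sensors.current_joint_torque(): joint torques, N m.
- sensors.current_tool_pos(): TCP position.
- sensors.current_eef_rot(): TCP orientation.
- sensors.current_wrist_force(): force on the tool from outside, world axes, zero at the start.
- sensors.current_ft_torque(): the same for the moment, N m.
- sensors.current_grip_width(): finger opening in m.
Only numpy, scipy, OpenCV 4.12 (cv2) and the standard library are available. Lean on these libraries where they do the work, as an engineer would, in place of code of your own. Each camera call takes 0.05 s, during which the arm holds its last target. There are 200 camera calls.

### The job

On one of the two green truing boards lies the white picture-frame moulding, askew, with one end at the brass post. Swing its free end round, sliding it flat on the board and keeping the other end at the post, until it lies in line along the low aluminium fence. Leave the black moulding as it lies.

Things in the scene. Friction and masses are not known exactly. Their poses are not given: they have to be found in the camera images.
- white_mid (a point): Centre (half-way up) of the white moulding: loose wooden bar 240 x 30 x 24 mm high, 0.12 kg, thin gilt strip along one edge, flat on its board. x runs along it from post end to free end, z up. Starts turned 23 to 38 deg (positive about z) off the fence line. In line, it is at x = 90, y = -25 mm in the post's frame. A 90 mm white offcut on the table is not it.
- white_heel (a point): Centre (half-way up) of the white moulding's end face at the post: 120 mm from white_mid, towards its -x. The post stands beside the moulding's +y long side, about 30 mm from this end, with a gap of 1 to 6 mm at the start. In line, the free end stands 70 mm out past the fence; pushed there, fence and post stop it.
- post (a point): Foot of the brass post (fixed pin, 18 mm dia, 45 mm tall) at the white moulding: on its axis, on top of the fixed board (green, 280 x 220 x 12 mm). x runs parallel to the fence, towards where the free end belongs; z up. Fence: fixed aluminium strip 14 mm high and thick, x = 70 to 140 mm, its face at y = -40 mm looking to +y; a red line on the board extends the face. The free end must travel to -y.
- black_mid (a point): Centre (half-way up) of the black moulding, of the same size and also askew at a post, on the other, identical board. It must not be moved.
Mind the look-alikes: they are no part of the job. What is shaped like the part that bears white_mid but purple is not meant.

How it is judged:
By the outcome, as a careful person would: the job done as asked, in the order asked, and still so for the second after the job is handed in, with the robot touching nothing.
It also fails if it takes over 35 s, if anything falls off the work surface, if the arm or the gripper's body presses on something with over 40 N, if the wrist force passes 120 N, or if a joint passes its speed limit or range.

## Working session

There is one attempt and no reset: what is moved stays moved. The work goes in short steps, each a Python script; the robot and the scene stay as the last script left them, time stands still between calls to the robot, and variables do not carry over. Pictures are saved under pics/ and viewed, about 8 in all and at most 12, crops included, and the job is handed in when it is done.

```bash
mkdir -p pics
cat > h.py <<'E'
import numpy as np, cv2
from cell import r, jaws, kinematics, optics, close_job, nets, sensors
def save(p,n): cv2.imwrite('pics/'+n,cv2.cvtColor(p if isinstance(p,np.ndarray) else p['pixels'],cv2.COLOR_RGB2BGR))
def ray(p,rc):
    K=np.array([[p['fx'],0,p['cx']],[0,p['fy'],p['cy']],[0,0,1.]])
    pts=np.array(rc,float).reshape(-1,2)[:,::-1].copy().reshape(-1,1,2)
    return cv2.undistortPoints(pts,K,np.array([p['k1'],0,0,0.])).reshape(-1,2)
def toplane(p,rc,z):
    s=ray(p,rc); d=np.c_[s[:,0],-s[:,1],-np.ones(len(s))]@p['T'][:3,:3].T; o=p['T'][:3,3]
    return o+d*((z-o[2])/d[:,2])[:,None]
def depthpt(p,rc):
    s=ray(p,rc); rc=np.array(rc,int).reshape(-1,2); Z=p['range_z'][rc[:,0],rc[:,1]]
    return (np.c_[s[:,0]*Z,-s[:,1]*Z,-Z])@p['T'][:3,:3].T+p['T'][:3,3]
E
python3 - <<'E'
from h import *
for n in ['top','side']:
    p=optics.capture(n); save(p,n+'1.png')
    print(n,p['T'][:3,3].round(3),p['fx'],p['k1'])
    for l in ['white_mid','white_heel','post','black_mid']:
        for m in nets.mark_of(p,l)[:4]: print(l,np.round(m['point']),round(m['score'],2),toplane(p,m['point'],.012 if l=='post' else .024).round(3))
print(sensors.current_clock())
E
```

```text
top [ 0.217 -0.095  1.047] 420.34082986021855 -0.019483911402793094
white_mid [304. 160.] 0.79 [[0.188 0.28  0.024]]
white_mid [171. 230.] 0.59 [[0.52  0.136 0.024]]
white_heel [252. 158.] 0.96 [[0.309 0.298 0.024]]
white_heel [146. 272.] 0.59 [[0.589 0.034 0.024]]
post [162. 267.] 0.57 [[0.549 0.046 0.012]]
black_mid [176. 398.] 0.56 [[ 0.518 -0.289  0.024]]
side [ 0.375 -0.859  0.763] 408.2802061249262 -0.0804036199272977
white_mid [140. 226.] 0.58 [[0.187 0.269 0.024]]
white_mid [159. 332.] 0.56 [[0.513 0.122 0.024]]
white_heel [130. 266.] 0.87 [[0.317 0.309 0.024]]
white_heel [179. 359.] 0.58 [[0.578 0.02  0.024]]
white_heel [266. 362.] 0.38 [[ 0.528 -0.289  0.024]]
post [178. 343.] 0.88 [[0.536 0.042 0.012]]
black_mid [267. 362.] 0.67 [[ 0.525 -0.291  0.024]]
0.5
```

View pics/top1.png

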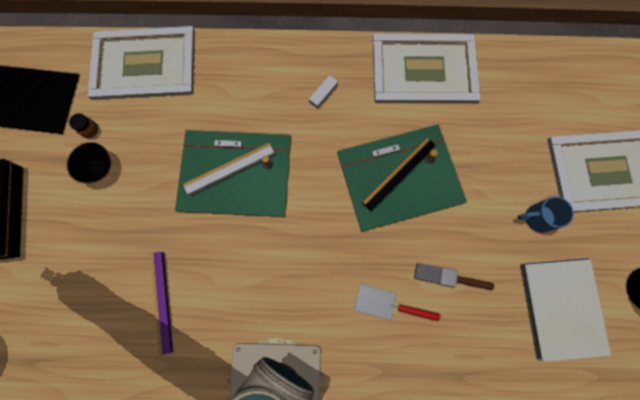

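Candidates, by (row, col):
- White bar on the left board, (168,230). It fits: white with a gilt edge, a post at (157,266) and a fence at (143,228).
- White offcut at (91,323): too short.
- Purple bar at (302,163): wrong colour.
- Black bar at (173,398): must not be moved.

I'll confirm this from close up with the wrist camera.

Run:
```python
from h import *
from scipy.spatial.transform import Rotation as R
print(R.from_rotvec(sensors.current_eef_rot()).as_matrix().round(2))
p=optics.capture('wrist'); tcp=sensors.current_tool_pos(); print('cam',p['T'].round(3))
rot=R.from_matrix(np.array([[0,0,1],[0,1,0],[-1,0,0.]]))  # jaws along world x
for off in [(-.06,0),(-.02,0)]:
    try: r.move_ptp([.52+off[0],.12,.36],rot.as_rotvec()); break
    except r.Unreachable: print('unreach')
p=optics.capture('wrist'); save(p,'w1.png'); print(p['T'].round(3),p['fx'],sensors.current_joint_positions().round(2),sensors.current_clock())
for l in ['white_mid','white_heel','post']:
    for m in nets.mark_of(p,l)[:4]: print(l,np.round(m['point']),round(m['score'],2),toplane(p,m['point'],.012 if l=='post' else .024).round(3))
```

```text
[[-0.   -0.92  0.4 ]
 [-0.    0.4   0.92]
 [-1.   -0.   -0.  ]]
cam [[ 0.4   -0.872 -0.282  0.177]
 [ 0.916  0.381  0.123  0.604]
 [ 0.    -0.308  0.951  0.372]
 [ 0.     0.     0.     1.   ]]
[[ 1.    -0.002  0.001  0.459]
 [ 0.001  0.951  0.308  0.199]
 [-0.001 -0.308  0.951  0.501]
 [ 0.     0.     0.     1.   ]] 357.73633029964185 [ 0.12 -0.03 -0.11  1.49  0.    1.69] 2.4667
white_mid [130. 365.] 0.91 [[0.524 0.139 0.024]]
white_mid [10. 97.] 0.9 [[0.2   0.279 0.024]]
white_heel [205. 400.] 0.87 [[0.578 0.034 0.024]]
post [197. 373.] 0.73 [[0.543 0.042 0.012]]
```

View pics/w1.png

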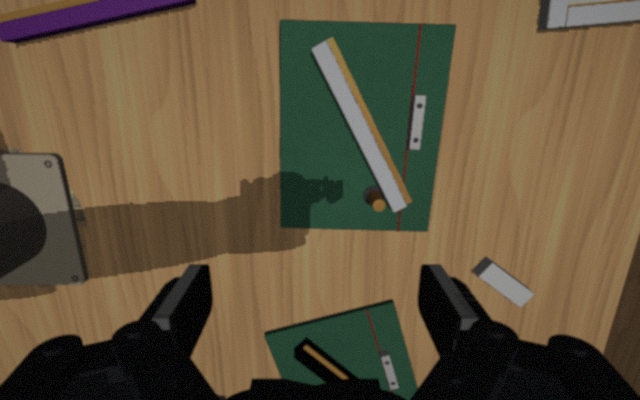

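The wrist view shows the white bar with its gilt edge, from (43,325) to (208,400). The post is at (200,376), the fence at (122,418) and the red line along column ~415, so this is the right bar. Next I'll fit the geometry from depth.

```bash
cat >> h.py <<'E'
def fit(p,box):
    rr,cc=np.mgrid[box[0]:box[1],box[2]:box[3]]; rc=np.c_[rr.ravel(),cc.ravel()]
    P=depthpt(p,rc); C=p['pixels'][rc[:,0],rc[:,1]].astype(int)
    ok=p['range_z'][rc[:,0],rc[:,1]]>0; P,C,rc=P[ok],C[ok],rc[ok]
    green=(C[:,1]>C[:,0]+15)&(C[:,1]>C[:,2]); zb=np.median(P[green,2]); h=P[:,2]-zb
    out={'zb':zb}
    Q=toplane(p,rc,.012); red=(C[:,0]>C[:,1]+35)&(C[:,0]>C[:,2]+30)&(abs(h)<.005)
    def rect(m):
        lab=np.zeros(p['range_z'].shape,np.uint8); lab[rc[m][:,0],rc[m][:,1]]=1
        n,L,st,_=cv2.connectedComponentsWithStats(lab); k=1+np.argmax(st[1:,4])
        return P[m][L[rc[m][:,0],rc[m][:,1]]==k]
    for nme,lo,hi in [('bar',.018,.032),('fence',.009,.018),('post',.038,.05)]:
        m=(h>lo)&(h<hi)
        if nme=='fence': m&=(C.min(1)>110)
        if m.sum()<5: continue
        A=rect(m); (c,s,a)=cv2.minAreaRect(A[:,:2].astype(np.float32)*1000)
        if s[0]<s[1]: s=s[::-1]; a+=90
        out[nme]=(np.round(c,1),np.round(s,1),round((a-90+90)%180-0,2),len(A),round(np.median(A[:,2]),4))
    if red.sum()>10:
        v=cv2.fitLine((Q[red,:2]*1000).astype(np.float32),cv2.DIST_HUBER,0,.01,.01).ravel(); out['red']=(v.round(4),red.sum(),round(np.degrees(np.arctan2(v[1],v[0]))%180,2))
    return out
E
python3 - <<'E'
from h import *
p=optics.capture('wrist'); print(fit(p,(22,228,284,450)))
t=optics.capture('top'); print(fit(t,(132,214,180,290)))
E
```

```text
{'zb': np.float64(0.010531874806921332), 'bar': (array([523.2, 139. ]), array([240. ,  30.1]), 118.42, 4016, np.float64(0.0341)), 'fence': (array([592.5, 147.6]), array([68.4, 13.7]), 88.64, 482, np.float64(0.0246)), 'post': (array([542.5,  44.7]), array([17.1, 17. ]), 115.66, 149, np.float64(0.0553)), 'red': (array([2.730000e-02, 9.996000e-01, 5.861068e+02, 1.702721e+02],
      dtype=float32), np.int64(167), np.float32(88.44))}
{'zb': np.float64(0.012702501640080355), 'bar': (array([523.4, 138.8]), array([240.3,  31.2]), 118.44, 969, np.float64(0.0358)), 'fence': (array([593.5, 148.3]), array([69.4, 14.9]), 88.57, 131, np.float64(0.0265)), 'post': (array([542.3,  43.8]), array([17. , 15.4]), 90.88, 44, np.float64(0.0575))}
```

```bash
cat >> h.py <<'E'
from scipy.spatial.transform import Rotation as R
ROT=R.from_matrix(np.array([[0,0,1],[0,1,0],[-1,0,0.]]))
PH=np.radians(88.55); PO=np.array([.5424,.0443]); X=np.array([np.cos(PH),np.sin(PH)]); Y=np.array([-X[1],X[0]])
def W(x,y,z): return np.r_[PO+X*x/1000+Y*y/1000,z]      # post frame mm -> world
def att(th): return (R.from_euler('z',th,degrees=True)*R.from_euler('z',PH-np.pi/2)*ROT).as_rotvec()
def inpost(c): d=np.array(c)-PO*1000; return (d@X).round(1),(d@Y).round(1)
def arc(th,off,d=165):
    t=np.radians(th); e=np.array([np.cos(t),np.sin(t)]); n=np.array([-e[1],e[0]]); return d*e+off*n
E
python3 - <<'E'
from h import *
jaws.set_gripper(0)
a=arc(30,28)
r.move_ptp(W(*a,.12),att(30))
print('down',r.line_to(W(*a,.019),.12,force_limit=12))
for th in [30,26,22,18,14,10,6,3]:
    hit=r.line_to(W(*arc(th,2),.019),.06,attitude=att(th),force_limit=12)
    print(th,hit,sensors.current_wrist_force().round(1))
    if hit: break
print(sensors.current_clock(),inpost(sensors.current_tool_pos()[:2]*1000))
t=optics.capture('top'); print(fit(t,(132,214,180,290))); save(cv2.resize(t['pixels'][110:230,160:320],None,fx=4,fy=4),'t2.png')
E
```

```text
down False
30 False [ 0.6 -0.5  0.5]
26 False [-0.5 -0.1  0. ]
22 False [-0.5 -0.8 -0.1]
18 False [-0.2 -0.4  0.2]
14 False [-0.3 -0.3 -0.3]
10 False [0.1 0.5 0.2]
6 False [-0.1 -0.1 -0.2]
3 False [ 0.7 -0.8  0. ]
8.375 (np.float64(164.6), np.float64(10.8))
{'zb': np.float64(0.01264563412491726), 'bar': (array([568.5, 113.7]), array([186.6,  31. ]), 92.53, 734, np.float64(0.0359)), 'fence': (array([593.6, 148. ]), array([70.2, 14.7]), 88.18, 131, np.float64(0.0265)), 'post': (array([542.9,  43.9]), array([16.1, 15.3]), 147.94, 42, np.float64(0.0575))}
```

View pics/t2.png

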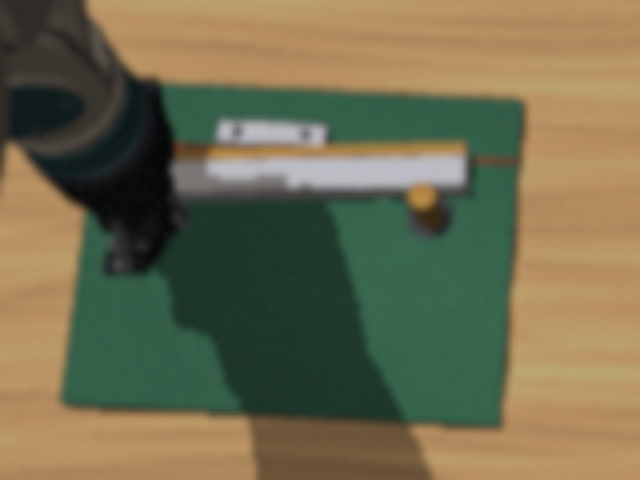

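It swung cleanly and is now about 4° short of the fence. I'll finish the push, press it flush at mid-fence, then back off and measure.

Run:
```python
from h import *
tp=lambda: inpost(sensors.current_tool_pos()[:2]*1000)
print('swing',r.line_to(W(163,-6,.019),.04,attitude=att(0),force_limit=7),tp(),sensors.current_wrist_force().round(1))
y=tp()[1]
r.line_to(W(163,y+15,.019),.1); r.line_to(W(105,y+15,.019),.1)
print('flush',r.line_to(W(105,y-5,.019),.04,force_limit=7),tp(),sensors.current_wrist_force().round(1))
r.line_to(W(105,y+20,.019),.1); r.line_to(W(105,y+20,.15),.2)
rr=W(105,0,.3); rr[0]=.46; r.move_ptp([.46,.12,.36],ROT.as_rotvec())
p=optics.capture('wrist'); f=fit(p,(22,228,284,450)); print(f)
t=optics.capture('top'); g=fit(t,(132,214,180,290)); print(g)
for q in (f,g): print('bar rel post',np.array(inpost(q['bar'][0]))-np.array(inpost(q['post'][0])))
save(cv2.resize(p['pixels'][0:240,260:480],None,fx=2.5,fy=2.5),'w3.png'); print(sensors.current_clock())
```

```text
swing True (np.float64(163.7), np.float64(1.7)) [-0.2  0.2  0.1]
flush True (np.float64(105.1), np.float64(2.3)) [ 0.6 -0.3  0.1]
{'zb': np.float64(0.010546620063963064), 'bar': (array([569.8, 139.1]), array([240.2,  30.9]), 88.26, 4089, np.float64(0.034)), 'fence': (array([593., 148.]), array([68.2, 13.4]), 88.17, 477, np.float64(0.0245)), 'post': (array([542.7,  45. ]), array([17.4, 16.6]), 171.77, 150, np.float64(0.0548)), 'red': (array([2.710000e-02, 9.996000e-01, 5.864174e+02, 1.866079e+02],
      dtype=float32), np.int64(24), np.float32(88.45))}
{'zb': np.float64(0.012694531216431493), 'bar': (array([570. , 116.9]), array([195.5,  31.4]), 88.18, 744, np.float64(0.0357)), 'fence': (array([593.9, 148.4]), array([70.1, 13.4]), 91.57, 116, np.float64(0.0266)), 'post': (array([542.5,  44. ]), array([16.5, 16.2]), 113.61, 44, np.float64(0.0572))}
bar rel post [ 94.8 -24.7]
bar rel post [ 73.6 -25.7]
12.3667
```

View pics/w3.png

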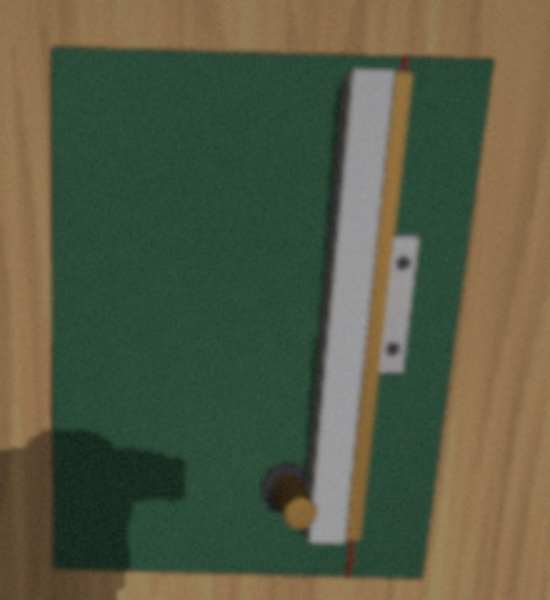

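It lies flush along the fence at 88.26° (fence 88.2–88.5°). It sits about 5 mm too far out along the fence, with mid x 94.8 against 90. I'll nudge it in from the free end face, in measured steps.

```bash
cat > nudge.py <<'E'
from h import *
import sys
xe=float(sys.argv[1])
tp=lambda: inpost(sensors.current_tool_pos()[:2]*1000)
r.move_ptp(W(245,-25,.12),att(0)); r.line_to(W(245,-25,.02),.15,force_limit=12)
print(r.line_to(W(xe,-25,.02),.05,force_limit=10),tp())
r.line_to(W(245,-25,.02),.15); r.line_to(W(245,-25,.12),.25)
r.move_ptp([.46,.12,.36],ROT.as_rotvec())
p=optics.capture('wrist'); f=fit(p,(10,228,284,450)); print(f)
print('bar rel post',np.array(inpost(f['bar'][0]))-np.array(inpost(f['post'][0])),sensors.current_clock())
save(cv2.resize(p['pixels'][0:240,260:480],None,fx=2.5,fy=2.5),'w%s.png'%sys.argv[1])
E
python3 nudge.py 222
```

```text
False (np.float64(221.6), np.float64(-25.0))
{'zb': np.float64(0.010549223203285857), 'bar': (array([570.1, 133.4]), array([240. ,  31.1]), 88.8, 4071, np.float64(0.034)), 'fence': (array([592.7, 148.3]), array([68.3, 13. ]), 88.45, 480, np.float64(0.0245)), 'post': (array([542.3,  45. ]), array([16.9, 16.2]), 40.73, 150, np.float64(0.055)), 'red': (array([2.730000e-02, 9.996000e-01, 5.867714e+02, 1.940670e+02],
      dtype=float32), np.int64(27), np.float32(88.44))}
bar rel post [ 89.1 -25.5] 17.0917
```

View pics/w222.png

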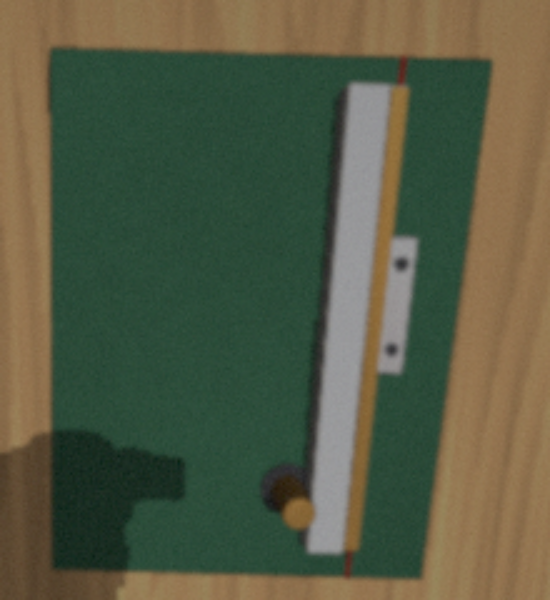

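Run:
```python
from h import *
t=optics.capture('top')
print([(np.round(m['point']),m['score']) for m in nets.mark_of(t,'black_mid')[:2]])
close_job(); print('done')
```

```text
[(array([174., 397.]), 0.65)]
the job is handed in; nothing more can be done
done
```

The white moulding now lies in line along the fence with its heel at the post, and the job is handed in. I swung its free end about 30° with the closed fingers, pressed it flush against the fence, then pushed it about 5 mm back along the fence from its free end.

- **Position:** in the last wrist-camera depth fit its centre is at x = 89.1, y = -25.5 mm in the post's frame. The target is 90, -25. Measured from the fence instead, x comes out at 90.1, so the two readings differ by 1 mm.
- **Angle:** it reads 88.8° against 88.45° for the fence, about 0.35° off. That is within the 1 mm of play between fence and post and the fit's noise, so I left it.
- **Black moulding:** I never went near it. The network finds it within 2 pixels of where it was at the start.
- **Limits:** about 17 s of the 35 s were used at the last clock reading. The arm was clear of everything when I handed in, and each push was set to stop at 12 N or less.
- **Failed check:** one overhead-camera fit after the swing measured the bar as 195 mm long instead of 240, so I ignored its x value. Its y and angle agreed with the wrist camera.

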